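Slide the shelf tray past its spring catch

TASK

The white tray with the glass jar is kept from sliding by the steel pin of the yellow spring catch. Press the yellow bar down with your fingertips and, while holding it down, push the tray by its red plate past the pin; then let go, so that the pin springs up behind the red plate and the tray stays locked there. Nothing needs gripping or lifting: do not touch the jar, keep it standing upright in the tray, and do not disturb the other things on the shelf.

Things in the scene. Friction and masses are not known exactly. Their poses are not given: they have to be found in the camera images.
- dock: fixed dark steel base plate, 220 x 320 x 8 mm, that carries the tray and the catch; origin on its underside (z = 0), axes: +y is the direction in which the tray must be slid, z up, and the yellow bar lies along the plate's -x side (the side nearer the robot). All offsets below are in this frame.
- tray (a joint): position of the white tray along dock +y (m): it starts between 0 and 0.03, is stopped by the raised pin at 0.039, is clear beyond the pin from 0.099, end stop at 0.115. The tray is an open box 130 (x) x 180 (y) x 34 mm, rim at height 48 mm, on rails: it only slides, with about 3 N of friction and stays where it is left.
- push_face (a point): centre of the rear (-y) face of the red push plate fixed to the tray's side, 58 mm above the shelf, straight above the pressing line of the yellow bar. The plate is upright, 73 mm wide (x), 6 mm thick (y) and reaches from 39 to 77 mm above the shelf. It hangs over the yellow bar; push its rear face towards dock +y. In front of it a red tongue (40 mm long in y, 24 mm wide, underside also at 39 mm), in line with the pin, meets the pin. Moves with the tray.
- catch (a joint): how far the yellow bar is pressed down (m): 0 up, 0.016 bottomed. The bar and its pin move straight down together without tilting, wherever on the bar one presses. The pin lets the red tongue pass when pressed beyond about 0.009. Spring: about 3 N at the top, 8 N at the bottom; it springs back up by itself.
- press_line (a point): point on the top face of the yellow bar, half-way along it, on the line where to press (36 mm above the shelf when up, 20 mm when fully down). The bar is flat, 64 mm wide (x) and 180 mm long (y, 90 mm each way from this point), and runs below the path of the red plate, so a fingertip can press anywhere along it and slide along it while pressing. The line lies 23 mm from the bar's outer (-x) edge and 25 mm from the near side of the steel pin.
- pin_top (a point): top centre of the steel pin that stands on the yellow bar near its inner edge: 14 mm in diameter, 12 mm tall above the bar; 32 mm to dock +x and 67 mm to dock +y of press_line. Goes down with the bar.
- jar: glass jar with aluminium cap, 56 mm in diameter, 72 mm tall, standing loose in the tray (tray floor 18 mm above the shelf); origin at the centre of its underside, z is its upright axis
- shuttle_a: feather shuttlecock standing cork up beside the base plate, 64 mm wide, 84 mm tall, origin at the centre of its underside; bystander
- shuttle_b: second shuttlecock, same size, on the other side; bystander
- coaster: white ceramic coaster, 96 mm in diameter, 8 mm thick, origin at the centre of its underside; bystander
- scoop: green plastic scoop, about 173 x 55 x 35 mm, origin on its underside; bystander
- can: red spray can, 52 mm in diameter, 160 mm tall, origin at the centre of its underside; bystander
Mind the look-alikes: they are no part of the job. Leave any pink look-alike of the jar alone.

How it is judged:
On the way, in this order (a step that is already met when the one before it is completed fails the run):
1. the fingers press the yellow bar down while the tray is still before the pin (value of joint catch above 0.008 m and value of joint tray below 0.045 m and contact force between the fingers and catch above 0.5 N), for 0.1 s.
2. the tray slides over the pin while the fingers still hold the bar down (value of joint tray between 0.055 and 0.097 m and value of joint catch above 0.008 m and contact force between the fingers and catch above 0.5 N), for 0.05 s.
At the end, for the whole second after the job is handed in: the tray is past the pin (tray joint above 0.095 m) and at rest, the yellow bar is sprung up again (catch below 0.003 m) with the pin behind the red plate, and the jar stands upright (within 0.1 rad) on the tray floor (value of joint tray above 0.095 m and value of joint catch below 0.003 m and velocity of joint tray between -0.01 and 0.01 m/s and angle between jar's own z axis and vertical below 0.1 rad and height (world z) of jar below 0.025 m and linear speed of jar below 0.02 m/s); the robot touches nothing.
It fails at once if the jar is touched by the robot (contact force between any of the fingers, the arm and jar above 0.5 N).
It fails at once if the jar is lifted or tipped (height (world z) of jar above 0.035 m or angle between jar's own z axis and vertical above 0.4 rad).
It fails at once if a bystander is shifted, lifted or carried by more than 20 mm (distance of any of shuttle_a, shuttle_b, coaster, scoop, can from where it was at the start of the episode above 0.02 m).
It also fails if it takes over 35 s, if anything falls off the work surface, if the arm or the gripper's body presses on something with over 40 N, if the wrist force passes 120 N, or if a joint passes its speed limit or range.

ROBOT

A 7-joint arm with a two-finger parallel gripper is mounted at the origin on the work surface. World frame = base frame: x ahead of the robot, y to its left, z up, the work surface at z = 0. Lengths are in m, angles in rad, forces in N, time in s.
With the tool pointing down it reaches from about 0.4 to 0.85 m from the base axis. Payload 10.4 kg.
Tool frame: the origin (TCP) lies at the very end of the fingers, on their centre line; the grasp point (between the pads) lies 19 mm behind it; z points along the fingers, y is the line along which they close (so a half turn about z gives the same grasp; the last joint's range is limited). The gripper opens to 87 mm and grips with 3 to 60 N. Pads are 19 mm wide; open, the fingers measure 117 mm over their backs; the gripper's body (75 mm by 190 mm) begins 51 mm behind the grasp point.
Start: joints at [1.183, 0.332, -0.065, 1.46, 0.022, 1.35, -0.088], TCP at [0.223, -0.584, 0.223] pointing down, gripper open.
Joint ranges: [-2.6, 2.6], [-0.5, 2.12], [-1.47, 1.34], [0.16, 2.42], [-1.27, 4.41], [0.06, 2.06], [-2.6, 2.6]. Speed limits (rad/s): [2.22, 2.22, 2.79, 2.79, 3.14, 3.14, 3.14].

INTERFACE

Orientations are given as a unit quaternion [x, y, z, w].
In Python, from bench import * gives the robot as it stands.
- The arm moves only by the tool step_arm, never from a script. Its arguments are lists of equal length, an entry for each row: "delta_pos": the shift along the world's x, y, z in units of 25 mm (1.0 is 25 mm), a list of three; "turn": the turn about the world's z in units of 0.12 rad (1.0 is 0.12 rad). In form: {"delta_pos": [[tx, ty, tz], ...], "turn": [turn, ...]}. A call has 1 to 12 rows; each row shifts and turns the commanded pose from where the row before left it; what a row does not reach is not made up. A row lasts 1/10 s, in which the tool goes at most 50 mm and 8.59 degrees, less where a joint would pass 70% of its speed; a pose out of reach is approached as far as the arm can. A call with a number of a shift or a turn outside -1 to 1 is refused whole. A call with a gripper value outside its range is refused whole. "grip" is the closure, from 0 (fully open) to 1 (shut), set as the call begins (left out, the last holds). The fingers move at their own pace and stop on an object; "newtons" is the grip in N (left out, the last holds). Time passes only in rows, so rows that do not move let the fingers close. It gives the time, the measured TCP pose, the force, the opening and the grip force at its end, in the units of the state.
- read_state(): the state, without advancing time (a new reading comes with each control period).
- camera(name): name is "scene" or "top" or "wrist"; returns a dict with "image" (384x512x3 uint8, red, green, blue), "z_map" (384x512 float32, m along the optical axis (not along the pixel's ray), 0 where there is no reading), "mtx" (3x3 intrinsics, pixels), "view" (4x4, takes a point from world to camera coordinates). Camera axes: x right, y up, looking along -z (the intrinsics and any distortion apply to the point x, -y, -z); pixel columns grow to the right and rows downward; lengths in m; the calibration is good to about 2 mm. A picture is of the moment at which its call begins.
- close_job(): hands the job in; it is judged then, once.
The state is a dict: "time": time; "joint_positions": joint angles; "joint_vel": joint speeds; "joint_torque": joint torques, N m; "ee_pos": TCP position; "eef_rot": TCP orientation; "ft_force": force on the tool from outside, world axes, zero at the start; "torque": the same for the moment, N m; "width": finger opening in m; "grip_force": force on a finger pad.
Only numpy, scipy, OpenCV 4.12 (cv2) and the standard library are available. Lean on these libraries where they do the work, as an engineer would, in place of code of your own. Each camera call takes 0.05 s, during which the arm holds its last target. There are 200 camera calls.

## Working session

There is one attempt and no reset: what is moved stays moved. The work goes in short steps, Python scripts to look and compute and a tool call to move; the robot and the scene stay as the last step left them, time stands still between calls to the robot, and variables do not carry over. Pictures are saved under pics/ and viewed, at most 10 in all, crops included, and the job is handed in when it is done.

Besides the shell and the picture viewer there is one more tool, called after ">>>" as name(argument=value, ...), one argument or row to a line, values as JSON. step_arm: Moves the arm, as the interface text tells. Shifts and turns lie within -1 to 1; 1 stands for 25 mm of shift or 0.12 rad of turn. Its arguments: {"type":"object","properties":{"delta_pos":{"type":"array"},"turn":{"type":"array"},"grip":{"type":"number"},"newtons":{"type":"number"}},"required":["delta_pos","turn"]}

```bash
mkdir -p pics; cat > h.py <<'E'
from bench import *
import numpy as np, cv2
def snap(n,f):
    c=camera(n); cv2.imwrite(f'pics/{f}.png',c['image'][:,:,::-1]); np.savez(f'pics/{f}.npz',**c); return c
def px(c,u,v,z=None):
    """world point of pixel: from depth or at world height z"""
    K=c['mtx'];T=np.linalg.inv(c['view'])
    r=np.array([(u-K[0,2])/K[0,0],-(v-K[1,2])/K[1,1],-1.])
    if z is None: d=c['z_map'][int(v),int(u)]
    else: d=(z-T[2,3])/(T[:3,:3]@r)[2]
    return T[:3,:3]@(r*d)+T[:3,3]
E
python3 - <<'E'
from h import *
for n in('top','scene'):
    c=snap(n,n+'0')
    print(c['mtx'],[k for k in c])
s=read_state(); print(s)
E
```

```text
[[421.28956915   0.         263.24915051]
 [  0.         421.28956915 190.45344447]
 [  0.           0.           1.        ]] ['image', 'z_map', 'mtx', 'view']
[[437.06777799   0.         252.89310387]
 [  0.         437.06777799 193.30817068]
 [  0.           0.           1.        ]] ['image', 'z_map', 'mtx', 'view']
{'time': 0.1, 'joint_positions': array([ 1.18338201,  0.33278434, -0.06467513,  1.46082595,  0.02161172,
        1.34992067, -0.08848926]), 'joint_vel': array([-1.13725030e-03, -2.64425721e-03,  3.19441404e-04, -3.12576371e-03,
        2.12773110e-04, -9.45476234e-05,  6.64026141e-04]), 'joint_torque': array([ 2.93715420e-03, -6.24546146e+01,  2.57460022e-02, -3.90716851e+01,
       -6.13193633e-02,  3.65263259e-02, -8.19286356e-06]), 'ee_pos': array([ 0.22284319, -0.58356034,  0.22186363]), 'eef_rot': array([ 9.83408943e-01,  1.81401391e-01, -1.49870136e-04, -6.03036930e-04]), 'ft_force': array([ 0.79880655, -0.30507883, -0.18171299]), 'torque': array([-0.07430879,  0.01711694,  0.00527856]), 'grip_force': 0.0, 'width': 0.0875885563831376}
```

View pics/top0.png

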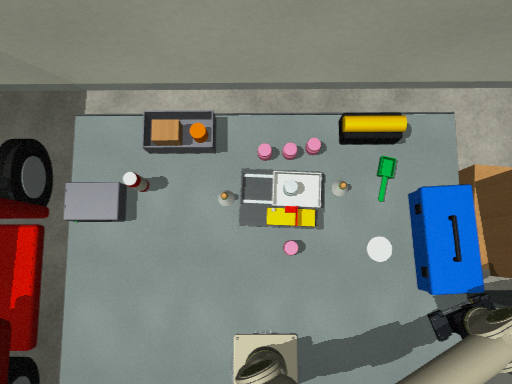

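View pics/scene0.png

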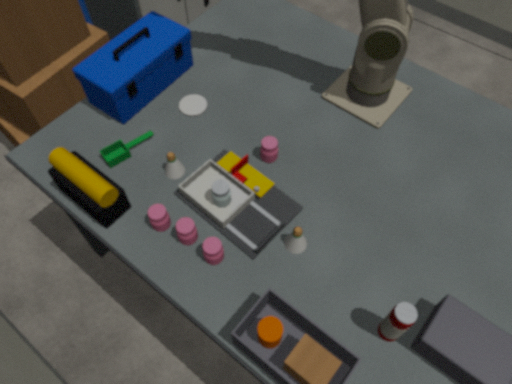

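The top view shows the dock around (281,200), with the bar at (291,217), the red plate near (291,210) and the pink look-alike at (291,247). World +y is to the left in the image. I'll enlarge it.

```bash
python3 - <<'E'
from h import *
c=np.load('pics/top0.npz'); im=c['image'][155:265,205:365,::-1]
cv2.imwrite('pics/topc.png',cv2.resize(im,None,fx=5,fy=5,interpolation=cv2.INTER_CUBIC))
hsv=cv2.cvtColor(c['image'],cv2.COLOR_RGB2HSV)
for u,v in[(240,226),(322,228),(243,170),(324,172),(267,226),(316,227),(267,208),(316,209),(291,241)]: print(u,v,px(c,u,v).round(4))
E
```

```text
240 226 [0.5103 0.0915 0.0017]
322 228 [ 0.5011 -0.219   0.0062]
243 170 [0.726  0.0805 0.0045]
324 172 [ 0.7154 -0.2312  0.0106]
267 226 [ 0.5096 -0.0111  0.0071]
316 227 [ 0.5049 -0.1961  0.0091]
267 208 [ 0.5758 -0.0114  0.0292]
316 209 [ 0.5739 -0.1985  0.0009]
291 241 [ 0.4516 -0.0975  0.0685]
```

View pics/topc.png

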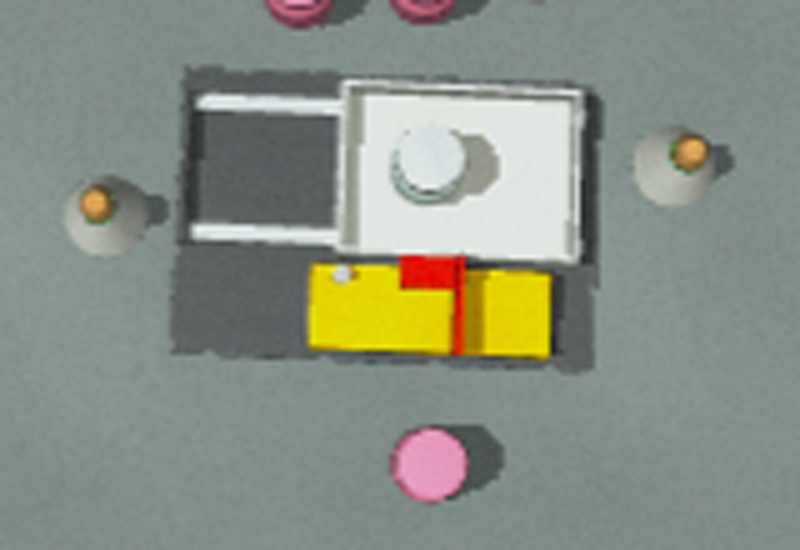

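```bash
python3 - <<'E'
from h import *
c=np.load('pics/top0.npz')
P=lambda u,v,z: px(c,205+u/5-.4,155+v/5-.4,z)
B=np.array([P(309,264,.036),P(309,348,.036),P(550,357,.036),P(551,271,.036)])
print('bar',B.round(4)); lt,lb,rb,rt=B
print('len',np.linalg.norm(lt-rt),np.linalg.norm(lb-rb),'wid',np.linalg.norm(lt-lb),np.linalg.norm(rt-rb))
D=np.array([P(185,68,.004),P(172,352,.006),P(594,370,.006),P(600,88,.006)]);print('dock',D.round(4))
print('edges',np.linalg.norm(D-np.roll(D,1,0),axis=1))
yd=(lt-rt)+(lb-rb); yd/=np.linalg.norm(yd); xd=np.array([yd[1],-yd[0],0])
yd2=(D[1]-D[2])+(D[0]-D[3]);print('yaw',np.arctan2(-yd[0],yd[1]),np.arctan2(-yd2[0],yd2[1]))
ctr=B.mean(0); pl=ctr-xd*(.032-.023)
print('pl',pl,'dockctr',D.mean(0))
def loc(p): d=p-pl; return np.round([d@xd,d@yd],4)
print('pin',loc(P(342,273,.048)),'plate far',loc(P(464,256,.077)),'near',loc(P(459,355,.077)))
print('jar',loc(P(430,152,.09)),'pink',loc(P(429,464,.07)), 'shA',loc(P(97,203,.084)))
print('dock local',[loc(d) for d in D])
E
```

```text
bar [[ 0.5774 -0.0091  0.036 ]
 [ 0.5147 -0.0088  0.036 ]
 [ 0.5072 -0.1878  0.036 ]
 [ 0.5713 -0.1899  0.036 ]]
len 0.18085467606152925 0.17913834218106284 wid 0.06273056076849616 0.06414062005928671
dock [[ 0.7332  0.0859  0.004 ]
 [ 0.5139  0.095   0.006 ]
 [ 0.4989 -0.2243  0.006 ]
 [ 0.7155 -0.2341  0.006 ]]
edges [0.32052519 0.21954273 0.31967047 0.21684328]
yaw -0.03775315405801696 -0.05121731426177452
pl [ 0.53365381 -0.09852921  0.036     ] dockctr [ 0.61537303 -0.06935567  0.0055    ]
pin [0.0333 0.0663] plate far [ 0.0459 -0.0217] near [-0.0262 -0.0197]
jar [0.1196 0.0057] pink [-0.1051 -0.0003] shA [0.0751 0.2467]
dock local [array([0.1925, 0.1919]), array([-0.0271,  0.1927]), array([-0.03 , -0.127]), array([ 0.1868, -0.1286])]
```

>>> step_arm(
  delta_pos=[
    [0.2,1,0],
    [0.2,1,0],
    [0.2,1,0],
    [0.2,1,0],
    [0.2,1,0],
    [0.2,1,0],
    [1,1,0],
    [1,1,0],
    [1,1,0],
    [1,1,0],
    [1,1,0],
    [1,1,0],
  ],
  turn=[-0.57,-0.57,-0.57,-0.57,-0.57,-0.57,0,0,0,0,0,0],
  grip=1,
  newtons=10,
)

```text
time: 1.3
ee_pos: [0.4036, -0.2827, 0.2224]
eef_rot: [1.0, -0.023, -0.0, -0.0]
ft_force: [-0.3, -0.6, 0.3]
width: 0.0031
grip_force: 0.0
```

>>> step_arm(
  delta_pos=[
    [0.85,0.86,0],
    [0.85,0.86,0],
    [0.85,0.86,0],
    [0.85,0.86,0],
    [0.86,0.87,0],
    [0.86,0.86,0],
    [0,0,-1],
    [0,0,-1],
    [0,0,-1],
    [0,0,-1],
    [0,0,0],
    [0,0,0],
  ],
  turn=[0,0,0,0,0,0,0,0,0,0,0,0],
)

```text
time: 2.5
ee_pos: [0.5309, -0.1546, 0.1229]
eef_rot: [1.0, -0.023, -0.0, -0.0]
ft_force: [0.9, -0.5, 0.4]
width: 0.0005
grip_force: 0.0
```

```bash
python3 - <<'E'
from h import *
s=read_state(); print(s['ee_pos'],s['width'],s['time'])
c=[snap('scene','s1'),snap('wrist','w1')]
a=cv2.resize(c[0]['image'][120:230,150:310],None,fx=3.4,fy=3.4,interpolation=2)
b=c[1]['image']; h=a.shape[0]
b=cv2.resize(b,(250,188)); b=cv2.copyMakeBorder(b,0,h-188,0,0,0)
cv2.imwrite('pics/m1.png',np.hstack([a,b])[:,:,::-1])
E
```

```text
[ 0.53091568 -0.15455935  0.12289006] 0.0005215274363572426 2.5
```

View pics/m1.png

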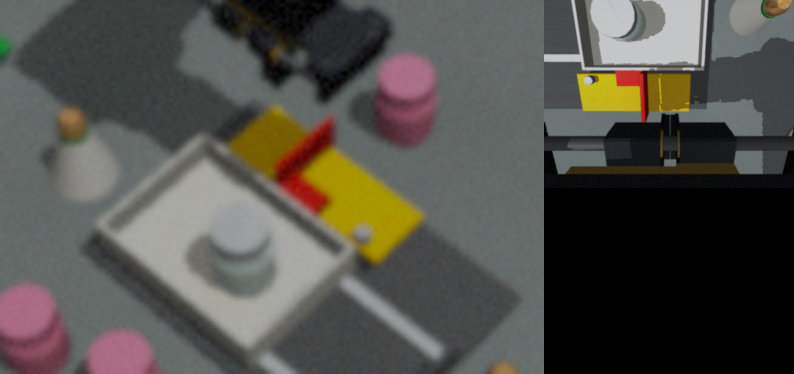

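The scene view (left half) shows the gripper above the yellow bar's rear end, behind the red plate at (308,150). The jar and the shuttlecocks are undisturbed. Next I press down.

>>> step_arm(
  delta_pos=[
    [0,0,-0.8],
    [0,0,-0.8],
    [0,0,-0.8],
    [0,0,-0.8],
    [0,0,0],
    [0,0,-0.2],
    [0,0,-0.2],
    [0,0,-0.2],
    [0,0,-0.2],
    [0,0,0],
    [0,0,0],
    [0,0,0],
  ],
  turn=[0,0,0,0,0,0,0,0,0,0,0,0],
)

```text
time: 3.8
ee_pos: [0.5322, -0.155, 0.0238]
eef_rot: [1.0, -0.023, 0.001, 0.0]
ft_force: [-0.3, -0.5, 6.8]
width: 0.0003
grip_force: 3.6
```

>>> step_arm(
  delta_pos=[
    [0.01,0.2,0],
    [0.01,0.2,0],
    [0.01,0.2,0],
    [0.01,0.2,0],
    [0.01,0.2,0],
    [0.01,0.2,0],
    [0.01,0.2,0],
    [0.01,0.2,0],
    [0.01,0.2,0],
    [0.01,0.2,0],
    [0,0,0],
    [0,0,0],
  ],
  turn=[0,0,0,0,0,0,0,0,0,0,0,0],
)

```text
time: 5.0
ee_pos: [0.5345, -0.1059, 0.0238]
eef_rot: [1.0, -0.023, 0.001, 0.001]
ft_force: [-1.1, -2.4, 7.4]
width: 0.0006
grip_force: 4.1
```

```bash
python3 - <<'E'
from h import *
c=[snap('scene','s2'),snap('top','t2')]
a=cv2.resize(c[0]['image'][120:230,150:310],None,fx=2.5,fy=2.5,interpolation=2)
b=cv2.resize(c[1]['image'][155:265,205:365],None,fx=2.5,fy=2.5,interpolation=2)
cv2.imwrite('pics/m2.png',np.hstack([a,b])[:,:,::-1])
E
```

```text
(no output)
```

View pics/m2.png

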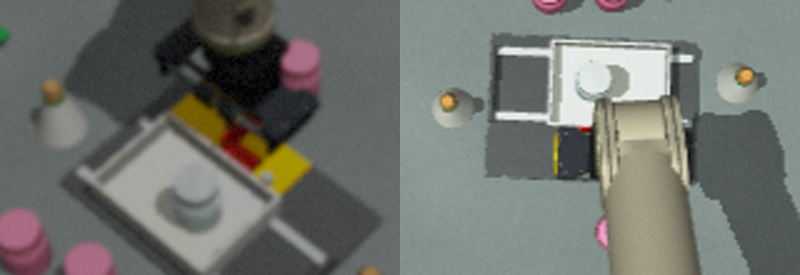

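The tray has slid about 31 mm and is just before the pin; the bar is held at about 12 mm and the jar is upright. I continue past the pin.

>>> step_arm(
  delta_pos=[
    [0.01,0.25,0],
    [0.01,0.25,0],
    [0.01,0.25,0],
    [0.01,0.25,0],
    [0.01,0.25,0],
    [0.01,0.25,0],
    [0.01,0.25,0],
    [0.01,0.25,0],
    [0.01,0.25,0],
    [0.01,0.25,0],
    [0.01,0.25,0],
    [0.01,0.15,0],
  ],
  turn=[0,0,0,0,0,0,0,0,0,0,0,0],
)

```text
time: 6.3
ee_pos: [0.5379, -0.0339, 0.0238]
eef_rot: [1.0, -0.024, 0.001, 0.001]
ft_force: [0.8, -7.6, 7.4]
width: 0.0009
grip_force: 4.9
```

```bash
python3 - <<'E'
from h import *
c=snap('top','t3'); o=np.load('pics/t2.npz'); o0=np.load('pics/top0.npz')
# tray rear rim edge along row ~ crop5 y=100..130 -> row 178
for k in(o0,o,c):
    print([k['z_map'][r,315:328].round(3).tolist() for r in(178,)], k['image'][178,285:328].mean(1).astype(int).tolist())
# tray front rim (left)
    print(k['image'][178,235:285].mean(1).astype(int).tolist())
a=cv2.resize(c['image'][155:265,205:365],None,fx=4,fy=4,interpolation=2)
cv2.imwrite('pics/m3.png',a[:,:,::-1])
E
```

```text
[[1.6089999675750732, 1.6150000095367432, 1.6130000352859497, 1.6130000352859497, 1.6089999675750732, 1.5779999494552612, 1.6160000562667847, 1.6119999885559082, 1.625, 1.6150000095367432, 1.628000020980835, 1.6239999532699585, 1.625]] [226, 226, 226, 225, 226, 226, 225, 225, 226, 225, 226, 226, 227, 226, 227, 227, 227, 227, 227, 227, 225, 227, 227, 227, 227, 225, 227, 227, 228, 227, 226, 228, 226, 218, 177, 196, 166, 83, 54, 68, 101, 138, 139]
[136, 136, 132, 134, 136, 132, 108, 81, 54, 55, 67, 90, 89, 92, 92, 91, 90, 91, 89, 92, 90, 89, 93, 91, 91, 93, 90, 93, 90, 93, 95, 95, 92, 89, 90, 87, 90, 127, 198, 177, 146, 145, 169, 226, 225, 226, 226, 227, 227, 226]
[[1.6059999465942383, 1.6160000562667847, 1.6150000095367432, 1.6130000352859497, 1.6069999933242798, 1.6119999885559082, 1.6139999628067017, 1.61899995803833, 1.6230000257492065, 1.6139999628067017, 1.6330000162124634, 1.628999948501587, 1.6200000047683716]] [229, 231, 230, 232, 231, 231, 231, 232, 231, 230, 231, 230, 231, 230, 231, 230, 231, 231, 231, 230, 231, 231, 231, 230, 232, 221, 168, 203, 179, 136, 139, 165, 223, 224,
[... 294 characters left out ...]
 1.6119999885559082, 1.6150000095367432, 1.6080000400543213, 1.6119999885559082, 1.6139999628067017, 1.5980000495910645, 1.621999979019165, 1.6130000352859497, 1.6169999837875366, 1.6330000162124634, 1.61899995803833, 1.6269999742507935]] [232, 230, 231, 232, 231, 231, 226, 208, 221, 157, 135, 166, 224, 225, 224, 225, 226, 224, 224, 224, 224, 224, 225, 224, 224, 224, 222, 224, 223, 225, 225, 223, 227, 224, 224, 225, 213, 132, 90, 86, 107, 142, 139]
[138, 142, 140, 140, 141, 137, 112, 86, 58, 58, 118, 193, 140, 152, 153, 180, 233, 231, 231, 232, 232, 230, 232, 230, 230, 222, 193, 220, 221, 224, 231, 231, 231, 232, 232, 231, 231, 231, 232, 231, 231, 232, 231, 231, 230, 232, 232, 231, 230, 231]
```

View pics/m3.png

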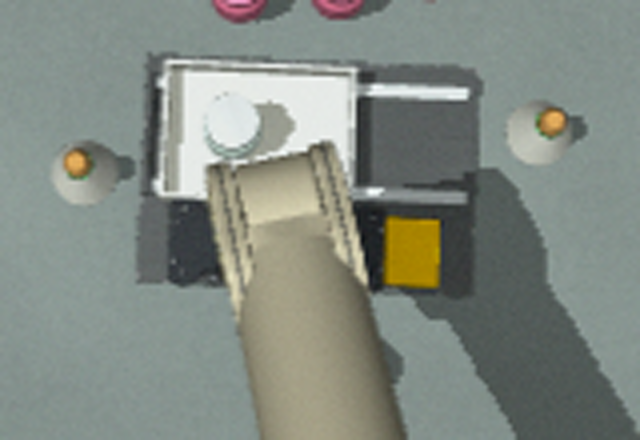

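The tray has moved about 102 mm and the jar is upright. I push 4 mm more for margin, then back off and lift.

>>> step_arm(
  delta_pos=[
    [0,0.1,0],
    [0,0.06,0],
    [0,0,0],
    [0,-0.15,0],
    [0,-0.15,0],
    [0,0,0.3],
    [0,0,0.4],
    [0,0,0.8],
    [0,0,1],
    [0,0,1],
    [0,0,1],
    [0,0,1],
  ],
  turn=[0,0,0,0,0,0,0,0,0,0,0,0],
)

```text
time: 7.55
ee_pos: [0.5359, -0.0359, 0.1615]
eef_rot: [1.0, -0.023, -0.0, 0.0]
ft_force: [0.8, 0.4, -0.5]
width: 0.0005
grip_force: 0.0
```

>>> step_arm(
  delta_pos=[
    [-0.5,-1,0.3],
    [-0.5,-1,0.3],
    [-0.5,-1,0],
    [-0.5,-1,0],
    [-0.5,-1,0],
    [-0.5,-1,0],
    [0,-1,0],
    [0,-1,0],
    [0,0,0],
    [0,0,0],
  ],
  turn=[0,0,0,0,0,0,0,0,0,0],
)

```text
time: 8.55
ee_pos: [0.461, -0.2356, 0.1752]
eef_rot: [1.0, -0.023, -0.0, -0.0]
ft_force: [0.4, 0.2, 0.9]
width: 0.0001
grip_force: 0.0
```

```bash
python3 - <<'E'
from h import *
s=read_state();print(s['ee_pos'],s['ft_force'],s['joint_vel'].round(3))
c=[snap('scene','s4'),snap('top','t4')]
k=c[1]; print(k['image'][178,235:265].mean(1).astype(int).tolist())
a=cv2.resize(c[0]['image'][120:230,150:310],None,fx=2.5,fy=2.5,interpolation=2)
b=cv2.resize(c[1]['image'][155:265,205:365],None,fx=2.5,fy=2.5,interpolation=2)
cv2.imwrite('pics/m4.png',np.hstack([a,b])[:,:,::-1])
E
```

```text
[ 0.46103583 -0.2355673   0.175181  ] [0.43479307 0.24589738 0.88269836] [-0.015 -0.005 -0.021  0.009 -0.002 -0.005 -0.004]
[137, 138, 139, 139, 138, 132, 109, 85, 57, 134, 218, 154, 150, 150, 177, 230, 230, 230, 230, 230, 229, 229, 229, 229, 227, 215, 203, 199, 223, 228]
```

View pics/m4.png

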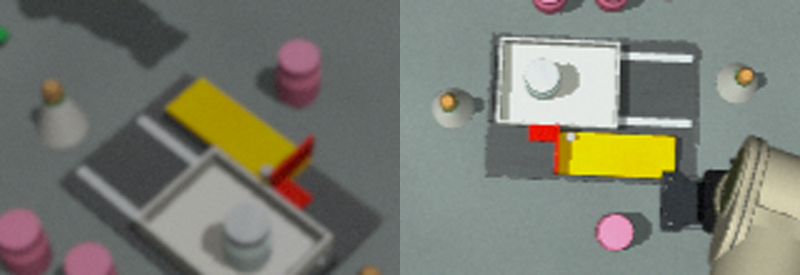

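The views show the pin at (571,136) up behind the red plate, the bar risen, the jar upright and the arm clear of everything.

```bash
python3 -c "
from bench import *
print(close_job())"
```

```text
the job is handed in; nothing more can be done
None
```

I pushed the tray past the pin with the bar held down and handed the job in: in the last images the pin is up behind the red plate, the jar is upright and the shuttlecocks by the dock look unmoved, but no verdict came back.

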